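Stroke the amber syrup pump

ROBOT

A 7-joint arm with a two-finger parallel gripper is mounted at the origin on the work surface; the furniture and walls round the work are solid. World frame = base frame: x ahead of the robot, y to its left, z up, the work surface at z = 0. Lengths are in m, angles in rad, forces in N, time in s.
With the tool pointing down it reaches from about 0.425 to 0.875 m from the base axis. Payload 8.4 kg.
Tool frame: the origin (TCP) lies midway between the tips of the shut fingers; the grasp point (between the pads) lies 19 mm behind it; z points along the fingers, y is the line along which they close (so a half turn about z gives the same grasp; the last joint's range is limited). The gripper opens to 85 mm and grips with 20 to 120 N. Pads are 22 mm wide; open, the fingers measure 114 mm over their backs; the gripper's body (76 mm by 85 mm) begins 54 mm behind the grasp point. The pads swing forward as they close: fully open they stand 13 mm farther back than shut.
Start: joints at [1.209, 0.333, 0.04, 1.465, -0.013, 1.343, -0.059], TCP at [0.169, -0.628, 0.231] pointing down, gripper open.
Joint ranges: [-2.58, 2.58], [-0.38, 2.09], [-1.3, 1.39], [0.25, 2.4], [-1.5, 4.64], [0.08, 2.09], [-2.65, 2.65]. Speed limits (rad/s): [2.22, 2.22, 2.79, 2.79, 3.14, 3.14, 3.14].

INTERFACE

Orientations are given as a unit quaternion [x, y, z, w].
In Python, from workcell import observe, camera, close_job gives the robot as it stands. The module is installed in compiled form; this text tells all that it offers.
- The arm moves only by the tool carry_out, never from a script. Its argument "commands" is a list of rows, each a list of 4 numbers: the shift along the world's x, y, z each as a share of 400 mm, from -1 to 1, then the turn about the world's z as a share of pi rad, from -1 to 1. In form: [[dx, dy, dz, yaw], ...]. A call has exactly 8 rows; each row is the pose to reach, as a shift and turn from the pose commanded when the call began, turning the shorter way round; what a row does not reach only later rows make up. A row lasts 1/12 s, in which the tool goes at most 41.7 mm and 7.16 degrees, less where a joint would pass 70% of its speed; a pose out of reach is approached as far as the arm can. A call with a number of a shift or a turn outside -1 to 1 is refused whole. A call with a gripper value outside its range is refused whole. "hand" is the opening, from 0 (shut) to 1 (fully open), set as the call begins (left out, the last holds). The fingers move at their own pace and stop on an object; "squeeze" is the grip in N (left out, the last holds). Time passes only in rows, so rows that repeat a pose let the fingers close, or fill a call up. It gives the time, the measured TCP pose, the force, the opening and the grip force at its end, in the units of the state.
- observe(): the state, without advancing time (a new reading comes with each control period).
- camera(name): name is "scene" or "top" or "wrist"; returns a dict with "img" (420x560x3 uint8, red, green, blue), "z_map" (420x560 float32, m along the optical axis (not along the pixel's ray), 0 where there is no reading), "camera_matrix" (3x3 intrinsics, pixels), "R" (3x3) and "t" (3): a world point X has camera coordinates R X + t. Camera axes: x right, y down, z forward; pixel columns grow to the right and rows downward; lengths in m; the calibration is good to about 2 mm. A picture is of the moment at which its call begins.
- close_job(): hands the job in; it is judged then, once.
The state is a dict: "clock": time; "joints": joint angles; "qd": joint speeds; "joint_efforts": joint torques, N m; "ee_pos": TCP position; "eef_rot": TCP orientation; "force": force on the tool from outside, world axes, zero at the start; "ft_torque": the same for the moment, N m; "opening": finger opening in m; "grasp_force": force on a finger pad.
Only numpy, scipy, OpenCV 4.12 (cv2) and the standard library are available. Lean on these libraries where they do the work, as an engineer would, in place of code of your own. Each camera call takes 0.05 s, during which the arm holds its last target. There are 200 camera calls.

TASK

The jigger is set under the spout of the amber glass syrup bottle: give that bottle's pump a full stroke, pressing its steel head straight down to the stop, holding it there for a moment and then letting it spring all the way back up. Keep the bottle standing upright in its place, leave the jigger standing under the spout, and do not work the pump of the green bottle.

Things in the scene. Friction and masses are not known exactly. Their poses are not given: they have to be found in the camera images.
- amber_bottle: amber (brown) glass syrup bottle, loose, about 1 kg, 76 mm in diameter, black collar at 138 to 160 mm, steel pump head on top: flat round pad, 36 mm across, on the bottle's axis, its top 206 mm above the bottle's underside when up. A 9 mm spout runs from under the pad 70 mm towards the bottle's -x. Origin: centre of the underside; z up the axis.
- amber_plunger (a joint): amber bottle's pump plunger, m, straight down along its axis: 0 = fully up, 0.020 = at its stop (pad's top 186 mm above the bottle's underside). A spring resists with 3 N at the top, 9 N at the stop; let go, it rises to 0 by itself.
- green_bottle: green glass syrup bottle, loose, about 1 kg, 76 mm in diameter, black collar at 138 to 160 mm, steel pump head on top: flat round pad, 36 mm across, on the bottle's axis, its top 206 mm above the bottle's underside when up. A 9 mm spout runs from under the pad 70 mm towards the bottle's -x. Origin: centre of the underside; z up the axis. Not to be worked.
- green_plunger (a joint): green bottle's pump plunger, m, straight down along its axis: 0 = fully up, 0.020 = at its stop (pad's top 186 mm above the bottle's underside). A spring resists with 3 N at the top, 9 N at the stop; let go, it rises to 0 by itself.
- jigger: double-cone steel jigger, 45 mm in diameter, 80 mm high, loose, light (85 g), standing upright under the amber bottle's spout with its axis 70 mm from the bottle's axis; origin: centre of its underside, z up

How it is judged:
On the way:
1. the amber bottle's plunger is held down at its stop (within 3 mm) for 0.2 s (value of joint amber_plunger above 0.017 m), for 0.2 s.
At the end, for the whole second after the job is handed in: Amber plunger fully up (within 3 mm), its bottle at rest, upright (6 degrees) and within 30 mm of its start; jigger upright (10 degrees), within 20 mm of its start; green bottle upright (10 degrees), its plunger up (within 3 mm) (value of joint each of amber_plunger, green_plunger below 0.003 m and angle between amber_bottle's own z axis and vertical below 0.1 rad and distance of amber_bottle from where it was at the start of the episode below 0.03 m and linear speed of amber_bottle below 0.02 m/s and angle between each of jigger, green_bottle's own z axis and vertical below 0.17 rad and distance of jigger from where it was at the start of the episode below 0.02 m); the robot touches nothing.
It fails at once if the green bottle's pump is worked (its plunger pressed more than 6 mm) (value of joint green_plunger above 0.006 m).
It fails at once if the amber bottle is tipped by more than about 20 degrees (angle between amber_bottle's own z axis and vertical above 0.35 rad).
It also fails if it takes over 29 s, if anything falls off the work surface, if the arm or the gripper's body presses on something with over 40 N, if the wrist force passes 120 N, or if a joint passes its speed limit or range.

## Working session

There is one attempt and no reset: what is moved stays moved. The work goes in short steps, Python scripts to look and compute and a tool call to move; the robot and the scene stay as the last step left them, time stands still between calls to the robot, and variables do not carry over. Pictures are saved under pics/ and viewed, at most 10 in all, crops included, and the job is handed in when it is done.

Besides the shell and the picture viewer there is one more tool, called by a JSON object that holds its "name" and its "arguments". carry_out: Moves the arm, as the interface text tells. Shift numbers are shares of 400 mm and turn numbers shares of pi rad, none past 1 either way. Its arguments: {"type":"object","properties":{"commands":{"type":"array","items":{"type":"array","items":{"type":"number","minimum":-1,"maximum":1}}},"hand":{"type":"number"},"squeeze":{"type":"number"}},"required":["commands"]}

```bash
mkdir -p pics; python3 - <<'E'
from workcell import observe,camera
import cv2,numpy as np
s=observe();print(s['clock'],s['ee_pos'],s['eef_rot'],s['force'],s['opening'])
for n in('scene','top'):
    c=camera(n);np.savez(n+'.npz',**c);cv2.imwrite(f'pics/{n}0.png',c['img'][...,::-1])
E
```

```text
0.0 [ 0.16869293 -0.62727646  0.2304356 ] [ 9.91384300e-01  1.30983018e-01 -1.57050975e-04 -7.70255052e-04] [ 0.24707803 -0.56283092 -0.36788924] 0.08524851292707761
```

View pics/scene0.png

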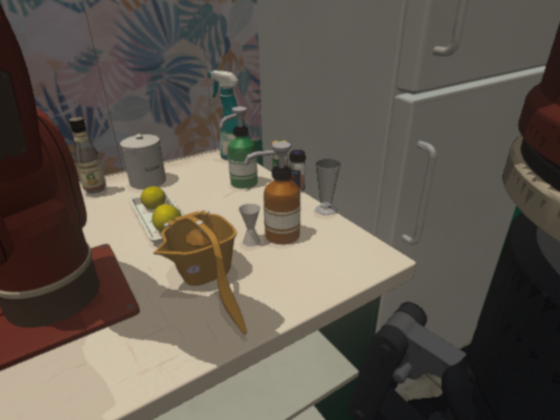

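View pics/top0.png

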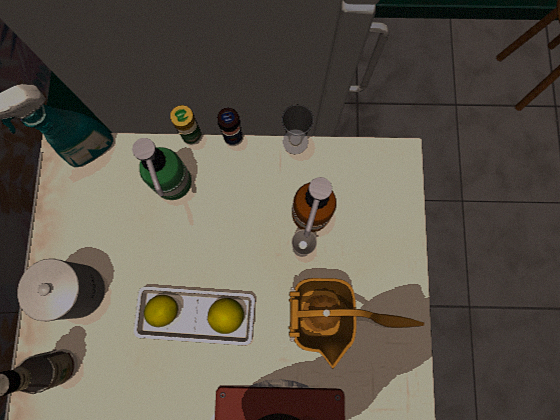

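The scene view shows the amber bottle at about (283,205) with its pad at (281,148), the jigger to its left and the green bottle at (243,160). In the top view the amber pad is at (320,188), the jigger at (304,242) and the green pad at (144,148).

```bash
cat > h.py <<'E'
import numpy as np,cv2
def pts(c,uv):
    K,R,t,Z=c['camera_matrix'],c['R'],c['t'],c['z_map']
    uv=np.atleast_2d(uv);z=Z[uv[:,1],uv[:,0]]
    r=np.linalg.solve(K,np.c_[uv,np.ones(len(uv))].T)*z
    return (R.T@(r-t[:,None])).T
def ray(c,u,v,h):
    R,t=c['R'],c['t'];d=R.T@np.linalg.solve(c['camera_matrix'],[u,v,1.]);o=-R.T@t
    return o+d*(h-o[2])/d[2]
E
python3 - <<'E'
import numpy as np,cv2
from h import *
T=np.load('top.npz');S=np.load('scene.npz')
print('cam',-T['R'].T@T['t'],-S['R'].T@S['t'])
g=np.stack(np.meshgrid(np.arange(560),np.arange(420)),-1).reshape(-1,2)
for n,c in(('top',T),('scene',S)):
    P=pts(c,g).reshape(420,560,3)
    ok=(c['z_map']>0)
    for nm,(u,v) in ({'amber':(320,188),'green':(144,148),'jig':(304,241)} if n=='top' else {'amber':(281,148),'green':(239,113),'jig':(249,215)}).items():
        p=P[v,u];print(n,nm,p)
        m=(ok&(abs(P[...,2]-.206)<.006)); y,x=np.mgrid[:420,:560]; m&=(np.hypot(x-u,y-v)<22)
        if nm!='jig' and m.any():
            q=P[m];w=m&(c['img'].min(-1)>90)
            (cx,cy),r=cv2.minEnclosingCircle(np.argwhere(m)[:,::-1].astype(np.float32))
            print('  mask',m.sum(),q.mean(0),q.min(0),q.max(0),'circ',cx,cy,r)
            # pad from colour: largest bright component
    if n=='top':
        for u,v in((320,188),(144,148)):print('ray',ray(T,u,v,.206))
        print('jig rim',ray(T,304,241,.08))
        # highest obstacles
        for nm,a in {'tall near amber':(slice(90,300),slice(260,420)),'all':(slice(90,420),slice(0,440))}.items():
            print(nm,[ (h,int((ok[a]&(P[a][...,2]>h)).sum())) for h in(.1,.15,.2,.215,.23,.3)])
for n,c in(('top',T),('scene',S)):
    u,v=((320,188) if n=='top' else (281,148));im=c['img'][v-40:v+40,u-40:u+40,::-1];cv2.imwrite(f'pics/c_{n}.png',cv2.resize(im,None,fx=5,fy=5))
a=[cv2.imread(f'pics/c_{n}.png') for n in('top','scene')];cv2.imwrite('pics/crop.png',np.hstack(a))
E
```

```text
cam [0.26929513 0.00714493 0.88193218] [ 0.05343723 -0.63414291  0.46161023]
top amber [ 0.43725624 -0.05432082  0.20759048]
  mask 423 [ 0.43749945 -0.05494613  0.20534037] [ 0.42049774 -0.07299069  0.20067548] [ 0.45517672 -0.03768568  0.2089253 ] circ 320.35052490234375 188.35409545898438 11.654936790466309
top green [0.49644264 0.21859776 0.20609285]
  mask 410 [0.49567181 0.21886951 0.20506356] [0.4785458  0.20196397 0.2003306 ] [0.51358628 0.23665467 0.20872601] circ 144.0 149.0 11.70479965209961
top jig [ 0.37828054 -0.04032602  0.03421123]
ray [ 0.43765239 -0.05446579  0.206     ]
ray [0.49647384 0.21862681 0.206     ]
jig rim [ 0.3723938  -0.03776192  0.08      ]
tall near amber [(0.1, 1933), (0.15, 787), (0.2, 423), (0.215, 0), (0.23, 0), (0.3, 0)]
all [(0.1, 13396), (0.15, 4382), (0.2, 2317), (0.215, 1227), (0.23, 1024), (0.3, 0)]
scene amber [ 0.42772653 -0.07059818  0.2045605 ]
  mask 140 [ 0.43393978 -0.06013897  0.20425156] [ 0.41863197 -0.07425938  0.2000232 ] [ 0.45273317 -0.03953521  0.20624301] circ 280.8888854980469 146.0 9.111207962036133
scene green [0.48744305 0.20405507 0.19786672]
  mask 75 [0.49748282 0.2278071  0.20368326] [0.47696892 0.20018813 0.20009268] [0.56528212 0.39002723 0.20615955] circ 236.5 102.5 12.020915031433105
scene jig [ 0.3604071  -0.05497488  0.07532185]
```

View pics/crop.png

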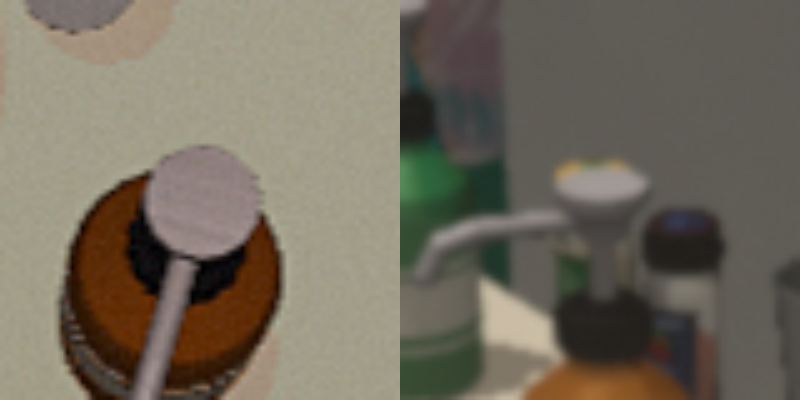

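Both views agree on the amber pad: about (0.4375, -0.0545), height 0.206 and 36 mm wide, as it should be. I'll shut the hand and swing over at z 0.30, keeping the path outside the inner reach limit.

{"name": "carry_out", "arguments": {"commands": [[0.06, 0.08, 0.1, 0], [0.12, 0.17, 0.17, 0], [0.18, 0.26, 0.17, 0], [0.24, 0.35, 0.17, 0], [0.3, 0.44, 0.17, 0], [0.36, 0.53, 0.17, 0], [0.42, 0.62, 0.17, 0], [0.48, 0.71, 0.17, 0]], "hand": 0, "squeeze": 20}}

```text
clock: 0.77
ee_pos: [0.3444, -0.3672, 0.2992]
eef_rot: [0.991, 0.131, -0.0, 0.0]
force: [0.9, 0.0, -0.1]
opening: -0.0002
grasp_force: 0.0
```

{"name": "carry_out", "arguments": {"commands": [[0.06, 0.08, 0, 0], [0.12, 0.16, 0, 0], [0.17, 0.24, 0, 0], [0.19, 0.34, 0, 0], [0.19, 0.44, 0, 0], [0.19, 0.54, 0, 0], [0.19, 0.64, 0, 0], [0.19, 0.72, 0, 0]]}}

```text
clock: 1.43
ee_pos: [0.4193, -0.078, 0.2991]
eef_rot: [0.991, 0.132, -0.0, -0.0]
force: [0.2, 0.2, 0.3]
opening: 0.0003
grasp_force: 0.0
```

{"name": "carry_out", "arguments": {"commands": [[0, 0, -0.03, 0], [0, 0, -0.06, 0], [0, 0, -0.09, 0], [0, 0, -0.11, 0], [0, 0, -0.11, 0], [0, 0, -0.11, 0], [0, 0, -0.11, 0], [0, 0, -0.11, 0]]}}

```text
clock: 2.1
ee_pos: [0.4202, -0.0816, 0.2557]
eef_rot: [0.991, 0.131, 0.0, 0.0]
force: [0.3, -0.8, 0.5]
opening: -0.0001
grasp_force: 0.0
```

```bash
python3 - <<'E'
from workcell import observe,camera
import cv2,numpy as np
s=observe();print(s['clock'],s['ee_pos'],s['force'])
a=[camera(n)['img'][...,::-1] for n in('scene','wrist')]
cv2.imwrite('pics/a.png',np.hstack([cv2.resize(a[0][60:260,180:380],(400,400)),cv2.resize(a[1],(400,300),)[:,:] if 0 else cv2.copyMakeBorder(cv2.resize(a[1],(400,300)),0,100,0,0,0)]))
E
```

```text
2.1 [ 0.42015232 -0.08159148  0.255738  ] [ 0.31707053 -0.78929933  0.50043143]
```

View pics/a.png

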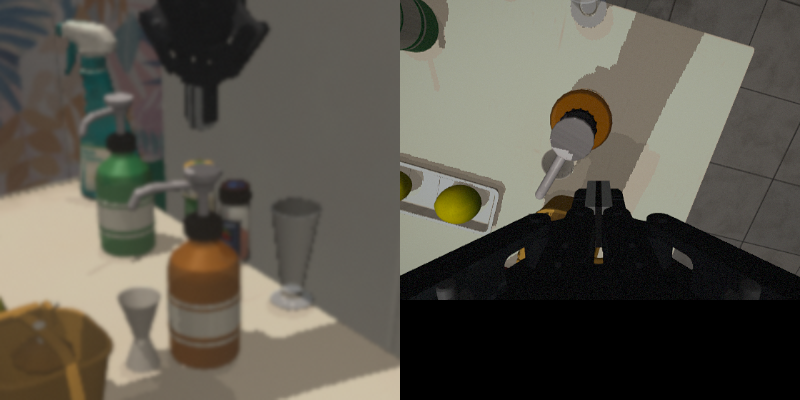

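The hand is shut and steady just above the pad but about 32 mm short of it: pad in the wrist view at about (572,138), fingertips at (600,190). I'll correct that by (+17, +27) mm.

{"name": "carry_out", "arguments": {"commands": [[0.02, 0.03, 0, 0], [0.043, 0.068, 0, 0], [0.043, 0.068, 0, 0], [0.043, 0.068, 0, 0], [0.043, 0.068, 0, 0], [0.043, 0.068, 0, 0], [0.043, 0.068, 0, 0], [0.043, 0.068, 0, 0]]}}

```text
clock: 2.87
ee_pos: [0.4368, -0.0544, 0.2553]
eef_rot: [0.991, 0.131, 0.0, 0.0]
force: [0.3, -0.1, -0.9]
opening: 0.0001
grasp_force: 0.0
```

{"name": "carry_out", "arguments": {"commands": [[0, 0, -0.04, 0], [0, 0, -0.08, 0], [0, 0, -0.11, 0], [0, 0, -0.12, 0], [0, 0, -0.13, 0], [0, 0, -0.135, 0], [0, 0, -0.135, 0], [0, 0, -0.135, 0]]}}

```text
clock: 3.53
ee_pos: [0.4373, -0.0541, 0.202]
eef_rot: [0.991, 0.131, 0.0, 0.0]
force: [-2.4, 0.0, 3.0]
opening: 0.0001
grasp_force: 2.0
```

Contact at 3 N, at the expected height. Pressing on gently.

{"name": "carry_out", "arguments": {"commands": [[0, 0, -0.006, 0], [0, 0, -0.012, 0], [0, 0, -0.018, 0], [0, 0, -0.024, 0], [0, 0, -0.03, 0], [0, 0, -0.034, 0], [0, 0, -0.034, 0], [0, 0, -0.034, 0]]}}

```text
clock: 4.2
ee_pos: [0.4373, -0.0541, 0.1881]
eef_rot: [0.991, 0.131, 0.0, 0.0]
force: [-3.0, -0.6, 8.2]
opening: 0.0003
grasp_force: 4.0
```

{"name": "carry_out", "arguments": {"commands": [[0, 0, -0.003, 0], [0, 0, -0.006, 0], [0, 0, -0.007, 0], [0, 0, -0.007, 0], [0, 0, -0.007, 0], [0, 0, -0.007, 0], [0, 0, -0.007, 0], [0, 0, -0.007, 0]]}}

```text
clock: 4.87
ee_pos: [0.4379, -0.0541, 0.1863]
eef_rot: [0.991, 0.131, 0.001, 0.001]
force: [-3.4, 0.9, 14.2]
opening: -0.0004
grasp_force: 7.3
```

14 N against the 9 N spring force means the pump is on its stop. Hold, then rise straight up.

{"name": "carry_out", "arguments": {"commands": [[0, 0, 0, 0], [0, 0, 0, 0], [0, 0, 0, 0], [0, 0, 0, 0], [0, 0, 0.01, 0], [0, 0, 0.025, 0], [0, 0, 0.04, 0], [0, 0, 0.06, 0]]}}

```text
clock: 5.53
ee_pos: [0.4369, -0.054, 0.209]
eef_rot: [0.991, 0.131, -0.0, -0.0]
force: [-0.6, 0.0, -0.2]
opening: 0.0
grasp_force: 0.0
```

{"name": "carry_out", "arguments": {"commands": [[0, 0, 0.03, 0], [0, 0, 0.08, 0], [0, 0, 0.13, 0], [0, 0, 0.2, 0], [0, 0, 0.2, 0], [0, 0, 0.2, 0], [0, 0, 0.2, 0], [0, 0, 0.2, 0]]}}

```text
clock: 6.2
ee_pos: [0.4366, -0.054, 0.2879]
eef_rot: [0.991, 0.131, -0.001, -0.0]
force: [0.6, -0.5, 0.1]
opening: -0.0002
grasp_force: 0.0
```

```bash
python3 - <<'E'
from workcell import observe,camera
import cv2,numpy as np
from h import *
s=observe();print(s['clock'],s['ee_pos'],s['force'])
c=camera('scene');o=np.load('scene.npz')
cv2.imwrite('pics/b.png',np.hstack([cv2.resize(i['img'][60:260,180:380,::-1],(400,400)) for i in(o,c)]))
P=[pts(k,[[281,144],[281,148],[249,215],[239,113]]) for k in(o,c)];print(np.round(P,4))
E
```

```text
6.2 [ 0.43663066 -0.0539801   0.2879416 ] [ 0.61166481 -0.49548353  0.08618625]
[[[ 0.4399 -0.0524  0.2043]
  [ 0.4277 -0.0706  0.2046]
  [ 0.3604 -0.055   0.0753]
  [ 0.4874  0.2041  0.1979]]

 [[ 0.4383 -0.0549  0.2054]
  [ 0.427  -0.0718  0.2051]
  [ 0.3593 -0.0571  0.0767]
  [ 0.4867  0.2027  0.1983]]]
```

View pics/b.png

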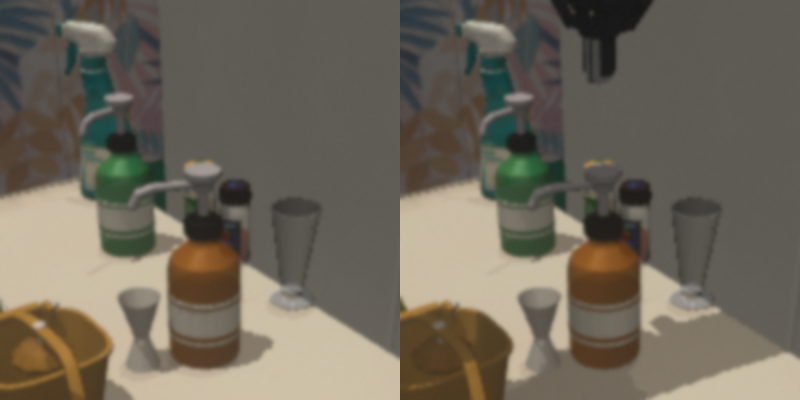

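Before (left) and after (right) match: pad back up at (602,170), bottle and jigger unmoved, and the hand clear of everything.

```bash
python3 -c "
from workcell import close_job
print(close_job())"
```

```text
the job is handed in; nothing more can be done
None
```

I pressed the amber pump to its stop (14 N against the 9 N spring), held it there about 0.7 s and let it spring back up; the bottles and jigger stayed in place, and I handed the job in at about 6 s without a verdict being shown.

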